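# Hang the headphones on the hall stand

### The arm

A 7-joint arm with a two-finger parallel gripper is mounted at the origin on the work surface. World frame = base frame: x ahead of the robot, y to its left, z up, the work surface at z = 0. Lengths are in m, angles in degrees, forces in N, time in s.
With the tool pointing down it reaches from about 0.425 to 0.875 m from the base axis. Payload 8.4 kg.
Tool frame: the origin (TCP) lies midway between the tips of the shut fingers; the grasp point (between the pads) lies 19 mm behind it (env.grip_point_offset is the distance from the TCP to the grasp point, in m); z points along the fingers, y is the direction in which the jaws open and shut (so a half turn about z gives the same grasp; the last joint's range is limited). The gripper opens to 87 mm and grips with 3 to 60 N. Pads are 19 mm wide; open, the fingers measure 117 mm over their backs; the gripper's body (75 mm by 190 mm) begins 51 mm behind the grasp point.
Start: joints at [-71.975, 19.091, 2.286, 83.961, -0.768, 76.965, -3.352], TCP at [0.261, 0.595, 0.223] pointing down, gripper open.
Joint ranges: [-147.57, 147.57], [-21.85, 119.76], [-74.77, 79.35], [14.55, 137.4], [-85.83, 265.84], [4.83, 119.75], [-152.11, 152.11]. Speed limits (degrees/s): [127.2, 127.2, 159.86, 159.86, 180, 180, 180].

### API

Orientations are given as [roll, pitch, yaw] about the fixed x, y, z axes, in that order (R = Rz(yaw) Ry(pitch) Rx(roll)).
In Python, from plant import env, hand, optics gives the robot as it stands. The module is installed in compiled form; this text tells all that it offers. Calls block until the motion is done:
- env.move_to(position, orientation): joint-space move of the TCP to a pose.
- env.servo_line(position, orientation=None, feed=0.15, threshold=None): straight line of the TCP; orientation=None keeps the orientation; feed is the mean speed in m/s. With threshold (N) it stops when the force on the tool has changed by that much, and returns True; else False.
- env.goto_joints(angles): joint-space move.
- hand.move_gripper(opening, grasp_force=None): finger opening in m; grasp_force is the grip in N (None keeps the last); returns when the fingers have stopped.
- env.wait(seconds).
- env.ik(position, orientation): joint angles nearest the present ones, or None.
- env.sense(): the state.
- optics.get_image(name): name is "side" or "top"; returns the picture (400x640x3 uint8, blue, green, red); there is no depth.
- optics.calibration(name): a dict with "K" (3x3 intrinsics, pixels), "pose" (4x4, takes a point from camera to world coordinates). Camera axes: x right, y down, z forward; pixel columns grow to the right and rows downward; lengths in m; the calibration is good to about 2 mm. A picture is of the moment at which its call begins. calibration takes no time and is no camera call.
A pose or a line that the arm cannot do raises env.MotionError and nothing moves.
- env.hand_in(): hands the job in, once; it reports no verdict.
The state is a dict: "time_s": time; "qpos": joint angles; "dq": joint speeds; "joint_torque": joint torques, N m; "tool_pos": TCP position; "tool_rot": TCP orientation; "contact_force": force on the tool from outside, world axes, zero at the start; "wrist_torque": the same for the moment, N m; "width": finger opening in m.
Only numpy, scipy, OpenCV 4.12 (cv2) and the standard library are available. Lean on these libraries where they do the work, as an engineer would, in place of code of your own. Each camera call takes 0.05 s, during which the arm holds its last target.

### The job

Lift the headphones out of their wooden dock and hang them by the headband over the brass bar of the stand, in the seat between its two black collars. Nobody noted how high the bar is clamped, so feel for it: lower them onto the bar while still holding them, never loading the stand with more than 20 N, and do not let them drop. Leave the other things on the console table where they are.

Things in the scene. Friction and masses are not known exactly. Their poses are not given: they have to be found in the camera images.
- headphones: Green rigid headphones, 0.2-0.35 kg, standing on their ear cups in the dock, band arched up. Origin: middle of the crown's underside, the spot that must rest on the bar; z up, x across the band, y ear to ear. Band 30 mm wide (x), 10 thick, level for 25 mm at the crown. Ear cups: boxes 60 x 34 x 78 mm centred at y = +-66, undersides at z = -163, cushions inwards to y = +-39.
- grip_left (a point): A good place to grip the headband across its 30 mm width, axes as the headphones': in the band's thickness at y = +37, z = -6 mm, where the fingers pass beside the bar, since at the crown itself the bar must pass. Band mid-line on this side: (y, z) = (+13, 5), (+37, -6), (+57, -26), (+70, -53) mm.
- grip_right (a point): A good place to grip the headband across its 30 mm width, axes as the headphones': in the band's thickness at y = -37, z = -6 mm, where the fingers pass beside the bar, since at the crown itself the bar must pass. Band mid-line on this side: (y, z) = (-13, 5), (-37, -6), (-57, -26), (-70, -53) mm.
- dock: Fixed dark wooden block 90 (x) by 200 (y) by 45 mm high, origin under its centre. Two formed pockets at y = +-66, 64 by 38 mm and 32 mm deep, hold the ear cups; the headphones stand with their axes parallel to the dock's.
- stand: Fixed brass headphone stand. Origin on the table straight below the middle of the seat; x along the level bar (radius 8 mm), free end at x = -28. Black collars of radius 14 bound the seat: x = -28 to -22 and +22 to +28. Bar height is not reported: its top lies anywhere from 225 to 270 mm above the table, the collars 6 mm higher. Bring the arch over the free end, from -x, then lower until touch.
- post (a point): Foot of the stand's brass post (radius 10 mm) at x = +100 mm in the stand's frame, on the table; the post carries the bar and reaches no higher than it. White round foot plate: radius 55, 16 high, centred at x = +60.
- spare_cushion: Loose black ring, 56 mm across and 12 high, lying on the dock between the pockets, under the headband. Origin under its centre. To be left alone.
- key_dish: Loose blue bowl 84 mm across and 26 high on the table under the bar's free end. Origin under its centre. To be left alone.
- bud_vase: Loose grey vase 60 mm across and 85 high standing between dock and stand. Origin under its centre. To be left alone.
- candle: Loose black candle tin 76 mm across and 95 high, on the left. Origin under its centre. To be left alone.
- cup: Loose white cup 72 mm across and 85 high, on the right. Origin under its centre. To be left alone.

How it is judged (in metres and radians):
On the way, in this order (a step that is already met when the one before it is completed fails the run):
1. the headphones are held in the gripper, lifted clear of the dock (at least 50 mm up) (z of headphones in the frame of dock above 0.226 m and contact force between headphones and the fingers above 0.3 N and contact force between headphones and dock below 0.05 N), for 0.2 s.
2. still held, the headband is lowered onto the bar in the seat between the collars (within 8 mm of its middle along the bar, 20 mm sideways), so that the stand carries at least 1 N (contact force between headphones and the fingers above 0.3 N and contact force between headphones and stand above 1 N and x of headphones in the frame of stand between -0.008 and 0.008 m and y of headphones in the frame of stand between -0.02 and 0.02 m and z of headphones in the frame of stand above 0.215 m), for 0.2 s.
At the end, for the whole second after the job is handed in: The headphones hang still on the bar, released: crown within 8 mm of the seat's middle along the bar and 20 mm to either side, its underside 215 to 280 mm up, upright within 0.2 rad, band square across the bar within 0.25 rad, weight on the stand (x of headphones in the frame of stand between -0.008 and 0.008 m and y of headphones in the frame of stand between -0.02 and 0.02 m and z of headphones in the frame of stand between 0.215 and 0.28 m and angle between headphones's own z axis and vertical below 0.2 rad and angle between the x axis of headphones and the x axis of stand, either way round below 0.25 rad and contact force between headphones and stand above 1 N and linear speed of headphones below 0.02 m/s and angular speed of headphones below 0.15 rad/s); the robot touches nothing.
It fails at once if the headphones press on the stand with more than 20 N (contact force between headphones and stand above 20 N).
It fails at once if the headphones are dropped (moving faster than 0.35 m/s with no finger touching them, a fall of about 6 mm) (contact force between headphones and the fingers below 0.02 N and linear speed of headphones above 0.35 m/s).
It fails at once if the spare cushion, key dish, bud vase, candle or cup is moved by more than 15 mm (distance of any of spare_cushion, key_dish, bud_vase, candle, cup from where it was at the start of the episode above 0.015 m).
It also fails if it takes over 58 s, if anything falls off the work surface, if the arm or the gripper's body presses on something with over 40 N, if the wrist force passes 120 N, or if a joint passes its speed limit or range.

## Working session

There is one attempt and no reset: what is moved stays moved. The work goes in short steps, each a Python script; the robot and the scene stay as the last script left them, time stands still between calls to the robot, and variables do not carry over. Pictures are saved under pics/ and viewed, and the job is handed in when it is done.

```bash
mkdir -p pics
python3 - <<'E'
from plant import env, hand, optics
import cv2,numpy as np
for n in("side","top"):
    cv2.imwrite(f"pics/{n}0.png",optics.get_image(n)); c=optics.calibration(n); print(n,np.round(c["K"],1).tolist(),np.round(c["pose"],3).tolist())
s=env.sense();print({k:np.round(v,3).tolist() for k,v in s.items()},env.grip_point_offset)
E
```

```text
side [[511.8, 0.0, 325.3], [0.0, 511.8, 203.4], [0.0, 0.0, 1.0]] [[0.757, -0.407, 0.512, -0.159], [-0.654, -0.456, 0.604, -0.894], [-0.012, -0.792, -0.611, 1.066], [0.0, 0.0, 0.0, 1.0]]
top [[451.8, 0.0, 327.4], [0.0, 451.8, 203.7], [0.0, 0.0, 1.0]] [[-0.021, -0.976, 0.217, 0.346], [-1.0, 0.021, -0.003, -0.001], [-0.002, -0.217, -0.976, 1.349], [0.0, 0.0, 0.0, 1.0]]
{'time_s': 0.1, 'qpos': [-71.974, 19.127, 2.283, 84.004, -0.767, 76.965, -3.349], 'dq': [-0.073, -0.083, 0.002, -0.204, 0.104, 0.12, -0.041], 'joint_torque': [0.004, -65.781, 1.34, -40.47, -0.06, 0.041, 0.0], 'tool_pos': [0.261, 0.595, 0.222], 'tool_rot': [-179.918, 0.006, 156.293], 'contact_force': [-0.013, 0.028, -1.36], 'wrist_torque': [-0.033, -0.003, -0.028], 'width': 0.087} 0.0187
```

View pics/side0.png

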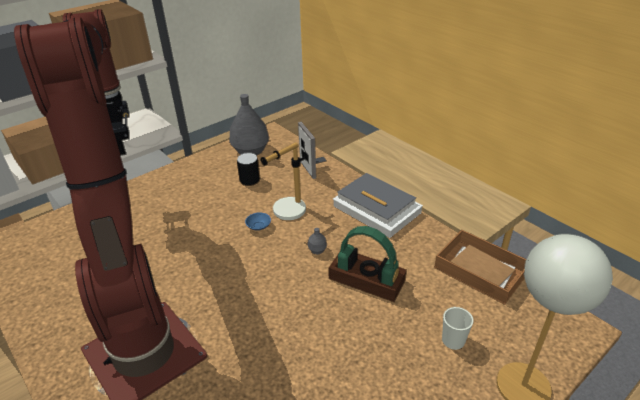

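View pics/top0.png

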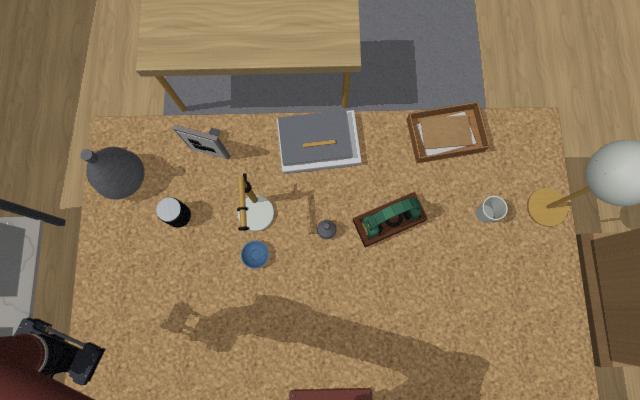

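Run:
```python
import cv2,numpy as np
t=cv2.imread("pics/top0.png");s=cv2.imread("pics/side0.png")
cv2.imwrite("pics/t_st.png",cv2.resize(t[160:280,200:360],None,fx=5,fy=5,interpolation=2))
cv2.imwrite("pics/t_hp.png",cv2.resize(t[170:270,330:450],None,fx=6,fy=6,interpolation=2))
cv2.imwrite("pics/s_hp.png",cv2.resize(s[210:310,310:430],None,fx=6,fy=6,interpolation=2))
cv2.imwrite("pics/s_st.png",cv2.resize(s[130:240,230:340],None,fx=5.4,fy=5.4,interpolation=2))
```

```text
(no output)
```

View pics/t_st.png

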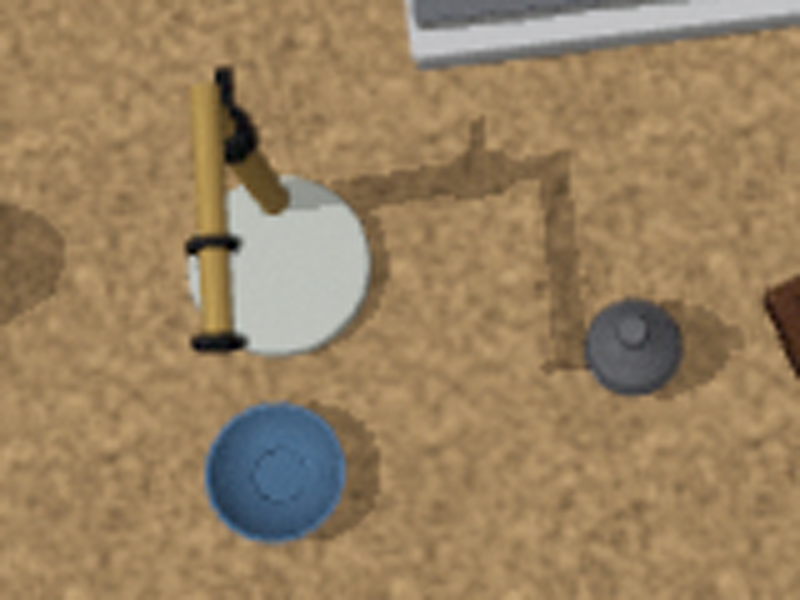

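View pics/t_hp.png

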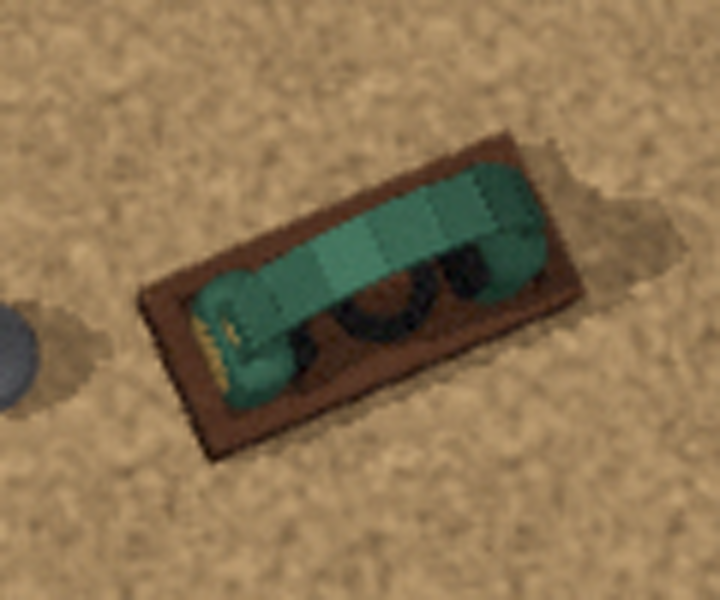

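View pics/s_hp.png

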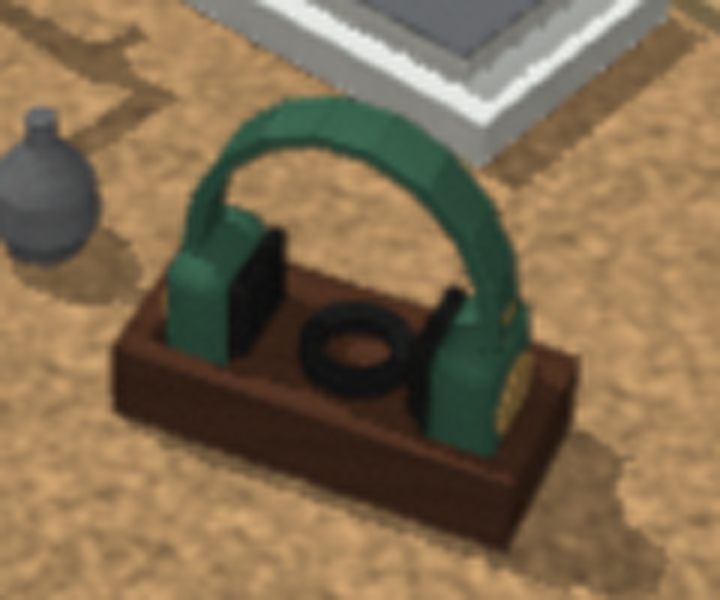

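View pics/s_st.png

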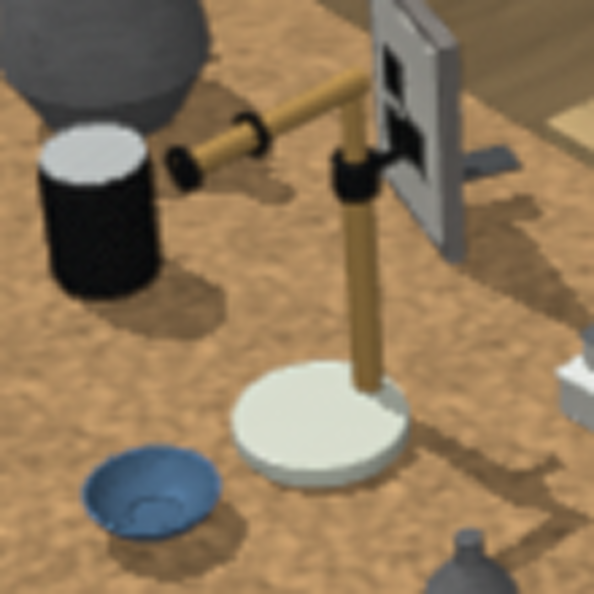

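```bash
cat > h.py <<'E'
import cv2,numpy as np
from plant import env,hand,optics
C={n:optics.calibration(n) for n in("side","top")}
P={}
for n,c in C.items():
    M=np.linalg.inv(np.array(c["pose"])); P[n]=np.array(c["K"])@M[:3]
def ray(n,uv):
    uv=np.atleast_2d(uv).astype(float); d=np.c_[uv,np.ones(len(uv))]@np.linalg.inv(C[n]["K"]).T
    T=np.array(C[n]["pose"]); return T[:3,3],d@T[:3,:3].T
def plane(n,uv,z):
    o,d=ray(n,uv); return o+d*((z-o[2])/d[:,2])[:,None]
def tri(t,s):
    X=cv2.triangulatePoints(P["top"],P["side"],np.array(t,float).reshape(2,1),np.array(s,float).reshape(2,1))
    return (X[:3]/X[3]).ravel()
def proj(n,X):
    X=np.atleast_2d(X); q=np.c_[X,np.ones(len(X))]@P[n].T; return q[:,:2]/q[:,2:]
E
cat > m.py <<'E'
from h import *
np.set_printoptions(precision=4,suppress=True)
t=cv2.imread("pics/top0.png");s=cv2.imread("pics/side0.png")
tc=lambda u,v,o,k:((u+.5)/k-.5+o[0],(v+.5)/k-.5+o[1])
# stand
for nm,a,b in(("collar free",(219,342),(186,167)),("collar2",(213,243),(254,134)),("bar end",(203,88),(365,78))):
    print(nm,tri(tc(*a,(200,160),5),tc(*b,(230,130),5.4)))
print("postfoot",plane("top",tc(273,208,(200,160),5),.016),plane("side",tc(368,388,(230,130),5.4),.016))
for n,im,roi in(("top",t,(230,185,285,240)),("side",s,(265,190,315,225))):
    hsv=cv2.cvtColor(im,cv2.COLOR_BGR2HSV); m=cv2.inRange(hsv,(0,0,150),(179,45,255)); k=np.zeros_like(m);k[roi[1]:roi[3],roi[0]:roi[2]]=255;m&=k
    v,u=np.nonzero(m); W=plane(n,np.c_[u,v],.016)[:,:2].astype(np.float32)
    print("plate",n,len(u),cv2.minEnclosingCircle(W))
# dock
cor=[(140,292),(510,132),(582,293),(213,462)]
D=plane("top",[tc(*c,(330,170),6) for c in cor],.045);print(D,D.mean(0))
hsv=cv2.cvtColor(t,cv2.COLOR_BGR2HSV); 
g=cv2.inRange(hsv,(60,80,30),(95,255,255));g[:, :340]=0;g[:,440:]=0
for z in(.186,):
    v,u=np.nonzero(g); W=plane("top",np.c_[u,v],z)[:,:2].astype(np.float32);print("green",len(u),cv2.minAreaRect(W))
crown=[(316,245),(365,224),(389,267),(338,288)]
Cw=plane("top",[tc(*c,(330,170),6) for c in crown],.186);print("crown",Cw,Cw.mean(0))
sd=[(110,348),(505,475),(578,362)]
print("dock side",plane("side",[tc(*c,(310,210),6) for c in sd],.045))
b=cv2.inRange(cv2.cvtColor(t,cv2.COLOR_BGR2HSV),(95,80,40),(125,255,255));v,u=np.nonzero(b[230:280,230:280]);print("dish",plane("top",[(u.mean()+230,v.mean()+230)],.02))
print("vase",plane("top",tc(632,350,(200,160),5),.04))
E
python3 m.py
```

```text
collar free [0.5359 0.2059 0.2369]
collar2 [0.5863 0.2105 0.235 ]
bar end [0.6689 0.2164 0.2354]
postfoot [[0.6544 0.2163 0.016 ]] [[0.6585 0.2142 0.016 ]]
plate top 736 ((0.6200023889541626, 0.21251867711544037), 0.054513078182935715)
plate side 507 ((0.6176904439926147, 0.21162346005439758), 0.056059278547763824)
[[ 0.59   -0.0788  0.045 ]
 [ 0.6666 -0.2648  0.045 ]
 [ 0.5848 -0.2948  0.045 ]
 [ 0.5059 -0.1112  0.045 ]] [ 0.5868 -0.1874  0.045 ]
green 852 ((0.5665892958641052, -0.17223402857780457), (0.057619161903858185, 0.15747524797916412), 22.431217193603516)
crown [[ 0.5829 -0.1481  0.186 ]
 [ 0.5918 -0.1701  0.186 ]
 [ 0.5724 -0.1796  0.186 ]
 [ 0.5635 -0.1568  0.186 ]] [ 0.5776 -0.1636  0.186 ]
dock side [[ 0.5092 -0.1127  0.045 ]
 [ 0.5888 -0.2899  0.045 ]
 [ 0.6659 -0.2638  0.045 ]]
dish [[0.494  0.2124 0.02  ]]
vase [[0.5589 0.0008 0.04  ]]
```

```bash
cat >> h.py <<'E'
HP=np.array([.587,-.1876,.176]);HY=22.4
ST=np.array([.560,.208,0]);SY=4.5
def fr(o,yaw,p):
    a=np.radians(yaw);R=np.array([[np.cos(a),-np.sin(a),0],[np.sin(a),np.cos(a),0],[0,0,1]]);return o+np.atleast_2d(p)@R.T
E
python3 - <<'E'
from h import *
for n,(x0,y0,x1,y1) in(("top",(220,160,450,270)),("side",(230,130,430,310))):
    im=cv2.imread(f"pics/{n}0.png"); k=3.4 if n=="top" else 3.3
    im=cv2.resize(im[y0:y1,x0:x1],None,fx=k,fy=k)
    pts=[(sx*.015,sy*y/1e3,z/1e3+.0)for y,z in((13,10),(37,-1),(57,-21),(70,-50)) for sx in(-1,1) for sy in(-1,1)]
    for X,c in((fr(HP,HY,pts),(0,0,255)),(fr(HP,HY,[(0,0,.01)]),(255,0,0)),(fr(ST,SY,[(-.028,0,.235),(-.022,0,.235),(.022,0,.235),(.028,0,.235),(.1,0,.235),(.1,0,.016),(0,0,.235)]),(255,0,255))):
        for u,v in proj(n,X): cv2.circle(im,(int((u-x0+.5)*k),int((v-y0+.5)*k)),2,c,-1)
    cv2.imwrite(f"pics/ov_{n}.png",im)
for yaw in(112.4,-67.6):
  for g in(1,-1):
    for nm,p in (("grip",fr(HP,HY,[0,.037*g,-.0247])[0]),("high",fr(HP,HY,[0,.037*g,.14])[0])):
        q=env.ik(p,[180,0,yaw]);print(yaw,g,nm,np.round(p,3),None if q is None else np.round(q,0))
    for nm,x,z in(("pre",-.12,.32),("on",0,.32),("low",0,.21),("up",0,.40)):
        p=fr(ST,SY,[x,.037*g,z-.0247])[0]; q=env.ik(p,[180,0,yaw-17.9]);print("  ",nm,np.round(p,3),None if q is None else np.round(q,0))
q=env.ik([.261,.595,.42],[180,0,156.3]);print(q)
E
```

```text
112.4 1 grip [ 0.573 -0.153  0.151] [-34.  23.  57. 100. -20.  69.  50.]
112.4 1 high [ 0.573 -0.153  0.316] [-34.  15.  56.  86. -12.  86.  44.]
   pre [0.437 0.235 0.295] [-57.  -2.  23.  99.   1.  82. -29.]
   on [0.557 0.245 0.295] [-49.  13.  26.  85.  -6.  84. -19.]
   low [0.557 0.245 0.185] [-49.  16.  26.  94.  -7.  71. -17.]
   up [0.557 0.245 0.375] [-49.  13.  27.  76.  -6.  93. -19.]
112.4 -1 grip [ 0.601 -0.222  0.151] [-25.  30.  58.  93. -27.  72.  59.]
112.4 -1 high [ 0.601 -0.222  0.316] [-25.  24.  59.  79. -20.  89.  55.]
   pre [0.443 0.162 0.295] [-54.  -5.  27. 102.   2.  83. -23.]
   on [0.563 0.171 0.295] [-47.  11.  30.  88.  -5.  83. -12.]
   low [0.563 0.171 0.185] [-47.  14.  30.  97.  -7.  71. -10.]
   up [0.563 0.171 0.375] [-47.  10.  31.  79.  -5.  92. -12.]
-67.6 1 grip [ 0.573 -0.153  0.151] [ -42.   30.   70.  100.  -29.   72. -122.]
-67.6 1 high [ 0.573 -0.153  0.316] [ -43.   20.   70.   86.  -19.   87. -130.]
   pre [0.437 0.235 0.295] [-43.  -1.  10.  99.   0.  82. 151.]
   on [0.557 0.245 0.295] [ 19.  23. -63.  81.  21.  88. 142.]
   low [0.557 0.245 0.185] [ 19.  28. -63.  91.  25.  77. 138.]
   up [0.557 0.245 0.375] [ 17.  23. -63.  72.  20.  97. 143.]
-67.6 -1 grip [ 0.601 -0.222  0.151] [ -31.   37.   70.   93.  -36.   76. -114.]
-67.6 -1 high [ 0.601 -0.222  0.316] [ -30.   29.   70.   79.  -27.   90. -121.]
   pre [0.443 0.162 0.295] [-99. -18.  61. 103.  15.  86. 145.]
   on [0.563 0.171 0.295] [ 28.  20. -63.  84.  18.  87. 150.]
   low [0.563 0.171 0.185] [ 28.  25. -63.  93.  23.  76. 146.]
   up [0.563 0.171 0.375] [ 26.  19. -63.  75.  17.  95. 151.]
[-72.46700393  18.27627233   3.24207761  62.40603723  -1.02988921
  99.3435187   -3.25537204]
```

View pics/ov_top.png

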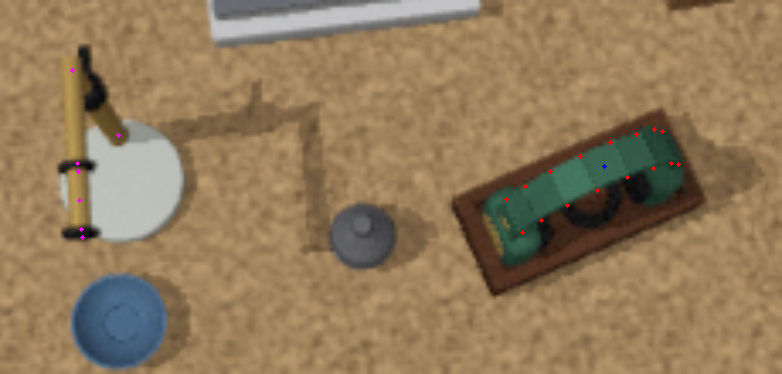

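View pics/ov_side.png

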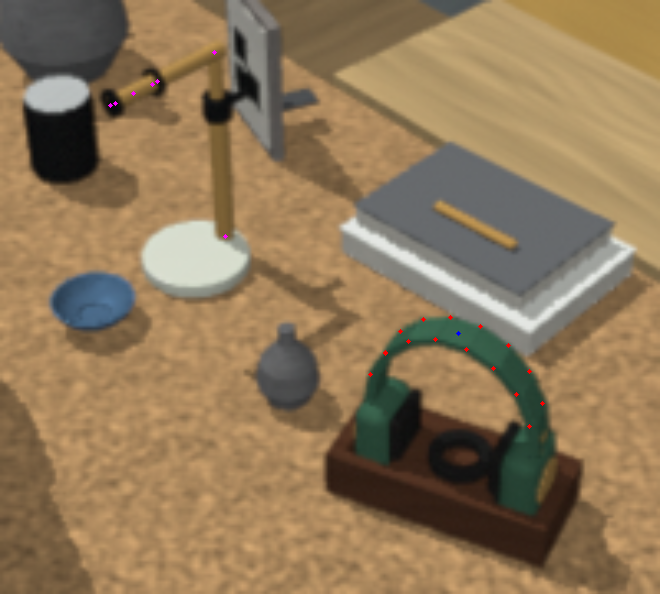

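Run:
```python
from h import *
env.servo_line([.261,.595,.40],feed=.3)
p=fr(HP,HY,[0,.037,-.0247])[0]
env.move_to(p+[0,0,.12],[180,0,112.4])
env.servo_line(p+[0,0,.0],feed=.12,threshold=8)
s=env.sense();print(s["time_s"],s["tool_pos"],s["tool_rot"],s["contact_force"],np.round(s["qpos"]))
for n in("top","side"): cv2.imwrite(f"pics/{n}1.png",cv2.resize(optics.get_image(n)[160:310,300:460],None,fx=4,fy=4))
```

```text
4.875 [ 0.57335698 -0.15364052  0.15204177] [1.79944383e+02 3.64921864e-02 1.12396320e+02] [0.39902631 0.2398376  0.4156238 ] [-35.  23.  58.  99. -21.  69.  51.]
```

View pics/top1.png

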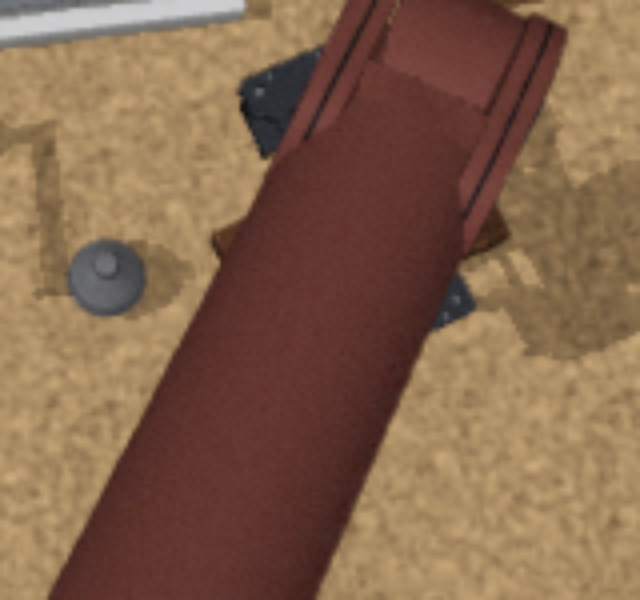

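View pics/side1.png

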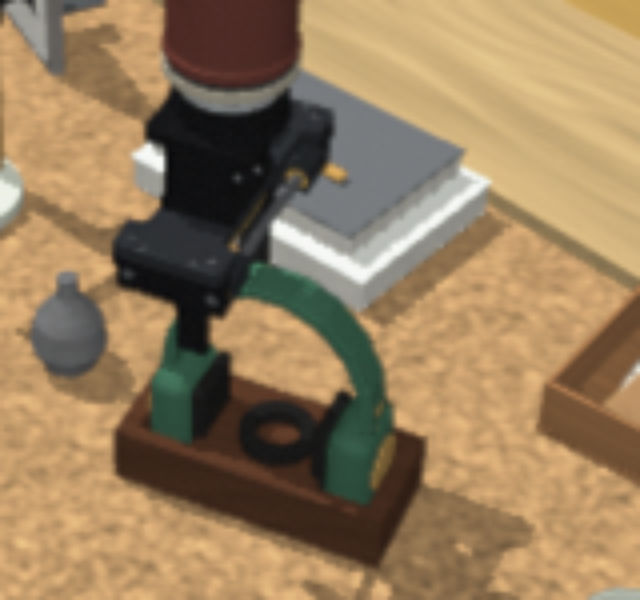

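Run:
```python
from h import *
hand.move_gripper(.02,grasp_force=50)
s=env.sense();print(s["time_s"],s["width"],s["contact_force"],s["wrist_torque"])
p=np.array(s["tool_pos"])
for dz in(.02,.045):
    print(env.servo_line(p+[0,0,dz],feed=.05,threshold=15)); s=env.sense();print(s["time_s"],s["tool_pos"],s["contact_force"],s["wrist_torque"],s["width"])
cv2.imwrite("pics/side2.png",cv2.resize(optics.get_image("side")[160:310,300:460],None,fx=4,fy=4))
```

```text
5.95 0.02955782301604478 [ 1.7864696   0.06390816 -0.54868566] [-0.00856726 -0.1376347  -0.0065907 ]
False
6.5 [ 0.57302812 -0.15319058  0.17141719] [ 0.05539614  0.05713779 -3.86040833] [ 0.07129833  0.0632501  -0.00993827] 0.0290908952571079
False
7.15 [ 0.57298557 -0.15318007  0.19628883] [ 0.40123237  0.40323801 -2.1918323 ] [0.06559894 0.06691049 0.0240491 ] 0.029168840443478238
```

View pics/side2.png

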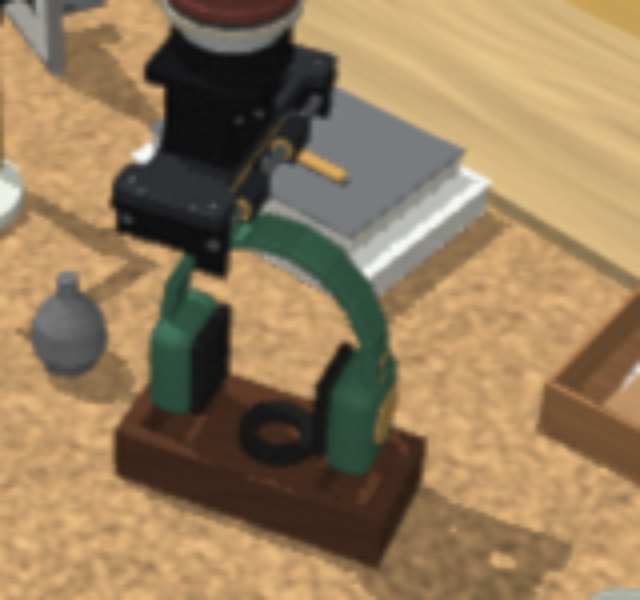

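Run:
```python
from h import *
p=np.array(env.sense()["tool_pos"])
env.servo_line([p[0],p[1],.31],feed=.12)
env.wait(.3)
s=env.sense();print(s["time_s"],s["tool_pos"],s["contact_force"],s["wrist_torque"],s["width"])
for n in("top","side"): cv2.imwrite(f"pics/{n}3.png",cv2.resize(optics.get_image(n)[110:310,290:480],None,fx=3,fy=3))
```

```text
8.6 [ 0.57276356 -0.15311962  0.30967953] [ 0.55828992  0.42008169 -3.7835985 ] [0.05719572 0.03410814 0.00185244] 0.02949292974907452
```

View pics/side3.png

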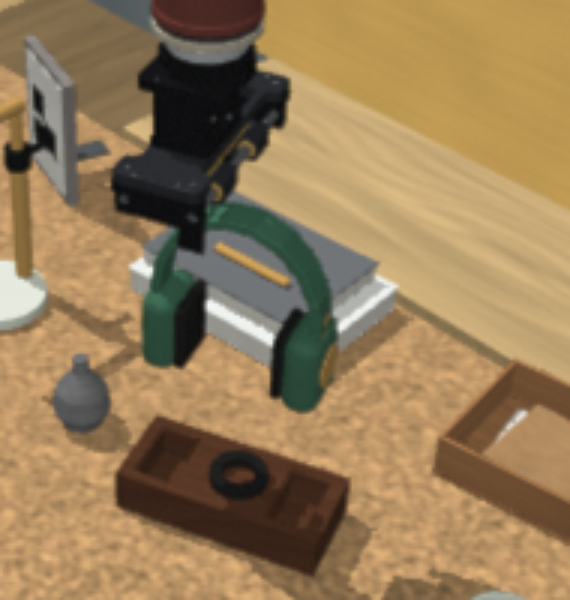

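Run:
```python
from h import *
env.servo_line([.46,.06,.31],[180,0,102],feed=.2)
p=fr(ST,SY,[-.12,.037,.31])[0]
env.servo_line(p,[180,0,94.5],feed=.15)
env.wait(.4)
s=env.sense();print(s["time_s"],s["tool_pos"],s["tool_rot"],s["contact_force"],s["wrist_torque"],s["width"])
for n in("top","side"): im=optics.get_image(n);cv2.imwrite(f"pics/{n}4.png",im)
cv2.imwrite("pics/t4.png",cv2.resize(cv2.imread("pics/top4.png")[150:350,170:370],None,fx=3,fy=3))
cv2.imwrite("pics/s4.png",cv2.resize(cv2.imread("pics/side4.png")[80:280,160:360],None,fx=3,fy=3))
```

```text
11.7917 [0.4375064  0.23531118 0.31004828] [ 1.79997908e+02 -8.30502479e-03  9.44849816e+01] [-0.25105867  0.8047049  -2.46635462] [0.06136825 0.05879703 0.01057023] 0.029572796481523233
```

View pics/t4.png

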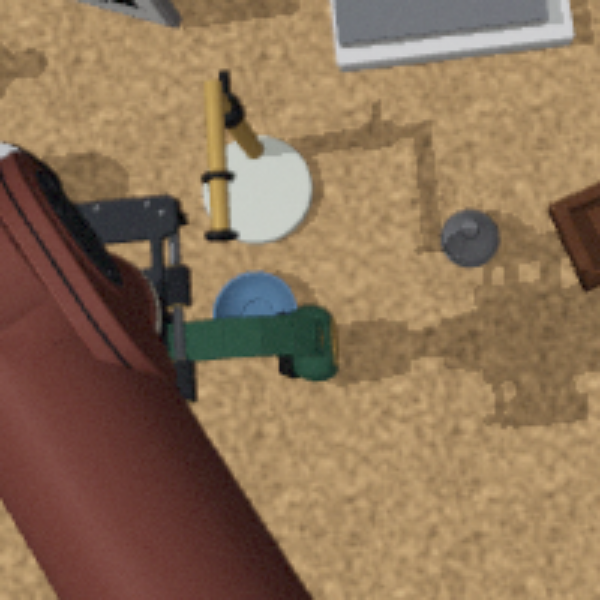

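View pics/s4.png

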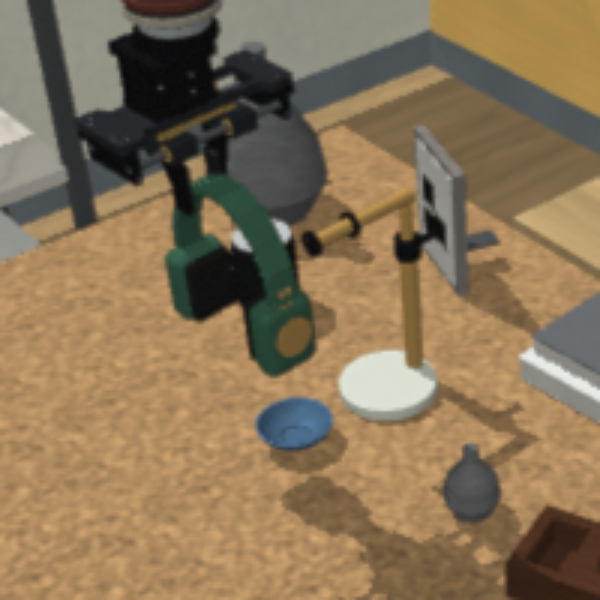

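Run:
```python
from h import *
im=cv2.imread("pics/side4.png");hsv=cv2.cvtColor(im,cv2.COLOR_BGR2HSV)
m=cv2.inRange(hsv,(10,90,60),(28,255,255));k=np.zeros_like(m);k[175:205,245:270]=255;m&=k
n,l,st,ce=cv2.connectedComponentsWithStats(m);i=1+np.argmax(st[1:,4]);print(st[i],ce[i])
o,d=ray("side",ce[i]);d=d[0]
G=np.array([.4375,.2353,.310+.0187]) # grasp pt
a=np.radians(4.5);ex=np.array([np.cos(a),np.sin(a),0]);ey=np.array([-np.sin(a),np.cos(a),0])
t=(G-o)@ex/(d@ex);X=o+t*d
r=X-G;v=np.array([r@ey,r[2]]);e=np.array([-.083-.037,-.124+.006]);print(X,v,e,np.linalg.norm(v),np.linalg.norm(e))
print("tilt deg",np.degrees(np.arctan2(v[1],v[0])-np.arctan2(e[1],e[0])))
```

```text
[252 175  18  30 336] [262.63690476 190.87797619]
[0.44890513 0.09038409 0.23049647] [-0.14536402 -0.09820353] [-0.12  -0.118] 0.17542699361757708 0.1682973558912914
tilt deg -10.476765555223214
```

Run:
```python
from h import *
im=cv2.imread("pics/side4.png")
cv2.imwrite("pics/s4z.png",cv2.resize(im[130:210,210:270],None,fx=8,fy=7.5,interpolation=0))
G=np.array([.4375,.2353,.310+.0187])
a=np.radians(4.5);ex=np.array([np.cos(a),np.sin(a),0]);ey=np.array([-np.sin(a),np.cos(a),0])
for uv in((257.6,192),(258,192),(257.6,191)):
    o,d=ray("side",uv);d=d[0]
    t=(G-o)@ex/(d@ex);X=o+t*d
    r=X-G;v=np.array([r@ey,r[2]]);e=np.array([-.083-.037,-.124+.006]);print(X,v,e,np.linalg.norm(v),np.degrees(np.arctan2(v[1],v[0])-np.arctan2(e[1],e[0])))
```

```text
[0.44700201 0.11456556 0.21428504] [-0.12110778 -0.11441496] [-0.12  -0.118] 0.16660695370644446 -1.1462623583738412
[0.44715162 0.11266457 0.2152564 ] [-0.12301464 -0.1134436 ] [-0.12  -0.118] 0.1673381410030222 -1.8364115710680022
[0.44704527 0.11401583 0.21805272] [-0.12165921 -0.11064728] [-0.12  -0.118] 0.1644499395638674 -2.2324720210381144
```

View pics/s4z.png

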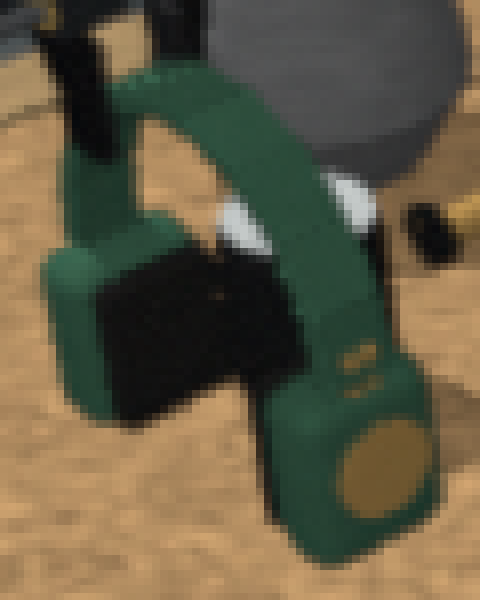

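Run:
```python
from h import *
p=fr(ST,SY,[0,.037,.31])[0]
env.servo_line(p,feed=.1)
env.wait(.3)
s=env.sense();print(s["time_s"],s["tool_pos"],s["tool_rot"],s["contact_force"],s["wrist_torque"])
for n in("top","side"): im=optics.get_image(n);cv2.imwrite(f"pics/{n}5.png",im)
cv2.imwrite("pics/t5.png",cv2.resize(cv2.imread("pics/top5.png")[150:300,190:340],None,fx=4,fy=4))
cv2.imwrite("pics/s5.png",cv2.resize(cv2.imread("pics/side5.png")[80:230,220:370],None,fx=4,fy=4))
```

```text
13.5417 [0.55692638 0.24495172 0.31018157] [ 1.79994007e+02 -2.23503276e-02  9.45099712e+01] [-0.85475156 -0.5845432  -3.11915418] [0.05838137 0.07707564 0.01089602]
```

View pics/t5.png

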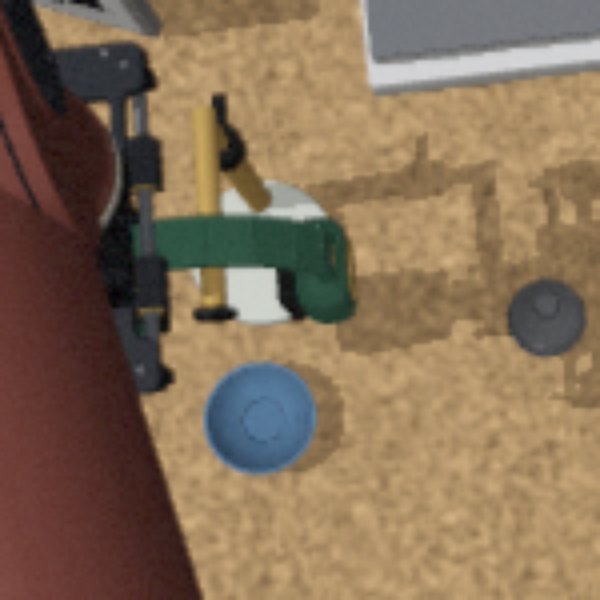

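View pics/s5.png

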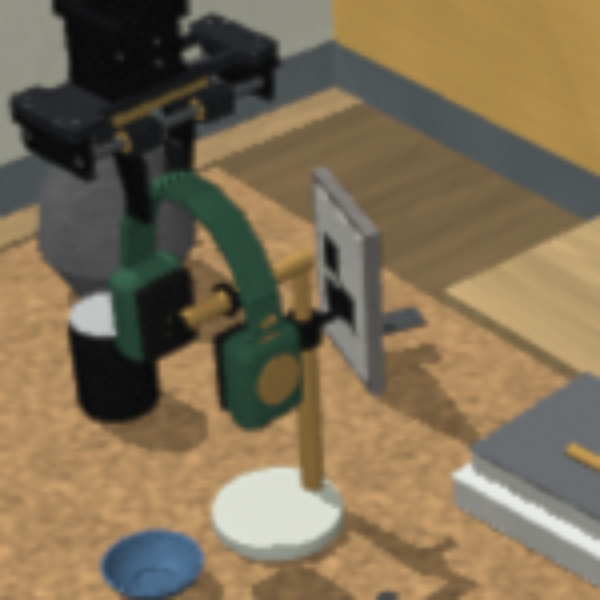

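Run:
```python
from h import *
print(plane("top",[(243.5,210.3)],.344), fr(ST,SY,[0,0,.344]))
p=fr(ST,SY,[0,.037,0])[0]
env.servo_line([p[0],p[1],.266],feed=.06,threshold=4)   # origin ~.291
env.wait(.3)
f0=np.array(env.sense()["contact_force"]);print(f0,env.sense()["tool_pos"])
z=.266
while z>.192:
    z-=.012
    hit=env.servo_line([p[0],p[1],z],feed=.02,threshold=2.5)
    s=env.sense();df=np.array(s["contact_force"])-f0
    print(round(s["time_s"],2),hit,np.round(s["tool_pos"],4),np.round(df,2),np.round(s["wrist_torque"],3))
    if hit or df[2]>2.5: break
env.wait(.3);s=env.sense();print(s["time_s"],s["tool_pos"],np.array(s["contact_force"])-f0,s["wrist_torque"])
```

```text
[[0.55781343 0.18682121 0.344     ]] [[0.56  0.208 0.344]]
[-0.71626987 -0.45715071 -3.38357657] [0.55720214 0.24492503 0.26623277]
15.57 False [0.5572 0.2449 0.2541] [0.94 1.23 0.64] [-0.029  0.032  0.025]
16.32 False [0.5572 0.2449 0.2421] [0.54 0.81 0.84] [0.036 0.014 0.062]
17.07 False [0.5571 0.2449 0.23  ] [ 0.77 -0.23  0.57] [0.02  0.039 0.005]
17.82 False [0.5571 0.2449 0.2181] [ 0.28  0.35 -0.55] [ 0.021  0.073 -0.029]
18.07 True [0.5572 0.2448 0.2168] [0.8  1.36 6.78] [-0.149 -0.062  0.027]
18.375 [0.55712458 0.24480925 0.21663198] [ 3.43398966 -0.34459332  9.44171273] [-0.22336741 -0.30641666  0.03998196]
```

Run:
```python
from h import *
for n in("top","side"): im=optics.get_image(n);cv2.imwrite(f"pics/{n}6.png",im)
cv2.imwrite("pics/t6.png",cv2.resize(cv2.imread("pics/top6.png")[170:250,210:310],None,fx=7,fy=7,interpolation=2))
cv2.imwrite("pics/s6.png",cv2.resize(cv2.imread("pics/side6.png")[110:210,230:330],None,fx=6,fy=6,interpolation=2))
s=env.sense();print(s["time_s"],s["contact_force"],s["wrist_torque"])
```

```text
18.475 [2.11518197 0.49943887 5.38462171] [-0.22561976 -0.30579653  0.03091622]
```

View pics/t6.png

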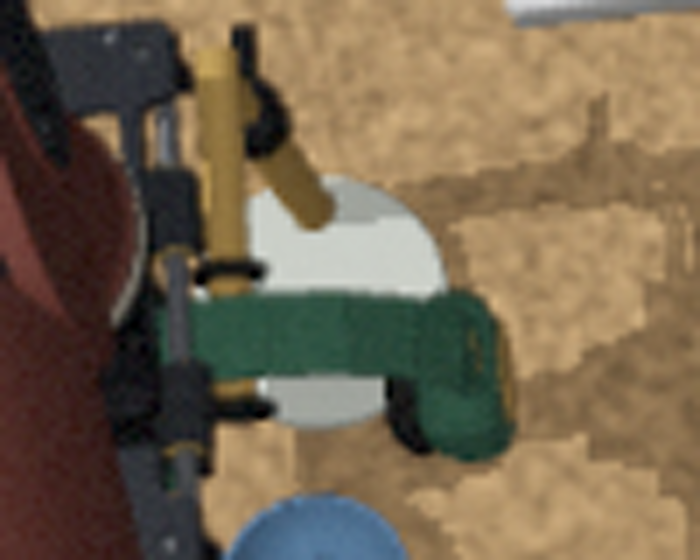

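View pics/s6.png

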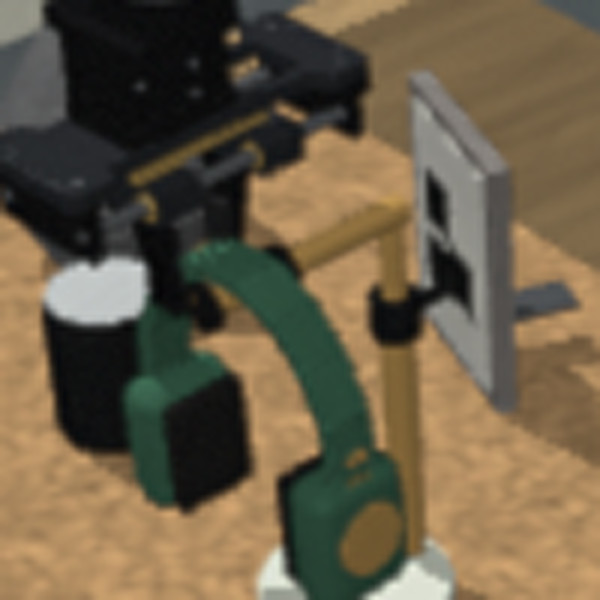

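Run:
```python
from h import *
im=cv2.imread("pics/side6.png")
a=np.radians(4.5);ex=np.array([np.cos(a),np.sin(a),0]);ey=np.array([-np.sin(a),np.cos(a),0])
G=np.array([.5571,.2448,.2166+.0187])
o,d=ray("side",(291.6,199.6));d=d[0];t=(G-o)@ex/(d@ex);X=o+t*d;r=X-G;v=np.array([r@ey,r[2]]);e=np.array([-.12,-.118]);print(X,v,np.linalg.norm(v),np.degrees(np.arctan2(v[1],v[0])-np.arctan2(e[1],e[0])))
k=lambda u,w:(210+(u+.5)/7-.5,170+(w+.5)/7-.5)
print(plane("top",[k(228,295),k(228,378)],.2515)) # band edges at crown top
print(plane("top",[k(228,270),k(240,408)],.2475))  # collars top
```

```text
[0.56685069 0.12090577 0.12314893] [-0.12427734 -0.11215107] 0.16739987469221218 -2.454627802948256
[[0.57380629 0.20740294 0.2515    ]
 [0.54397526 0.20682302 0.2515    ]]
[[0.58372304 0.20833906 0.2475    ]
 [0.53386826 0.20314047 0.2475    ]]
```

Run:
```python
from h import *
p=np.array(env.sense()["tool_pos"])
for i in range(4):
    p[2]+=.0004
    env.servo_line(p,feed=.01);env.wait(.25)
    f=np.mean([ (env.wait(.02),env.sense()["contact_force"])[1] for _ in range(5)],0);print(p[2],np.round(env.sense()["tool_pos"],4),f)
    if f[2]<1.0: break
print(env.sense()["time_s"],env.sense()["wrist_torque"])
```

```text
0.21706056873137386 [0.5571 0.2448 0.217 ] [1.36343611 0.4313008  1.31537794]
0.21746056873137387 [0.5569 0.2448 0.2173] [ 0.28230745  0.87749373 -1.39134262]
19.675 [0.03003777 0.01229619 0.01790235]
```

Run:
```python
from h import *
hand.move_gripper(.033,grasp_force=10); env.wait(.3); print(env.sense()["contact_force"],env.sense()["width"])
hand.move_gripper(.07); env.wait(.3)
s=env.sense();print(s["time_s"],s["contact_force"],s["width"])
for n in("top","side"): im=optics.get_image(n);cv2.imwrite(f"pics/{n}7.png",im)
cv2.imwrite("pics/s7.png",cv2.resize(cv2.imread("pics/side7.png")[110:210,230:330],None,fx=6,fy=6,interpolation=2))
```

```text
[-0.44514526  0.60972902  0.67082325] 0.03286480748878631
21.5417 [-0.36150096  0.45308547  0.06548247] 0.07002981875690226
```

View pics/s7.png

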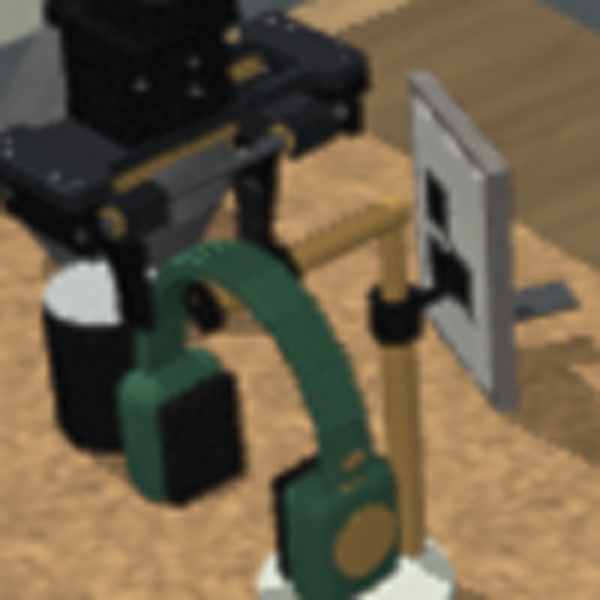

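Run:
```python
from h import *
p=np.array(env.sense()["tool_pos"])
print(env.servo_line([p[0],p[1],.36],feed=.1,threshold=6))
q=fr(ST,SY,[-.1,.25,.40])[0]
env.move_to(q,[180,0,94.5]); env.wait(.3)
s=env.sense();print(s["time_s"],s["tool_pos"],s["contact_force"])
for n in("top","side"): im=optics.get_image(n);cv2.imwrite(f"pics/{n}8.png",im)
env.wait(1); im=optics.get_image("side");print(np.abs(im.astype(int)-cv2.imread("pics/side8.png"))[110:220,230:330].max())
cv2.imwrite("pics/s8.png",cv2.resize(cv2.imread("pics/side8.png")[110:210,230:330],None,fx=6,fy=6,interpolation=2))
cv2.imwrite("pics/t8.png",cv2.resize(cv2.imread("pics/top8.png")[170:270,190:310],None,fx=6,fy=6,interpolation=2))
```

```text
False
24.4667 [0.44150363 0.44834679 0.40007101] [-0.53787668  0.36102866  0.7784954 ]
7
```

View pics/s8.png

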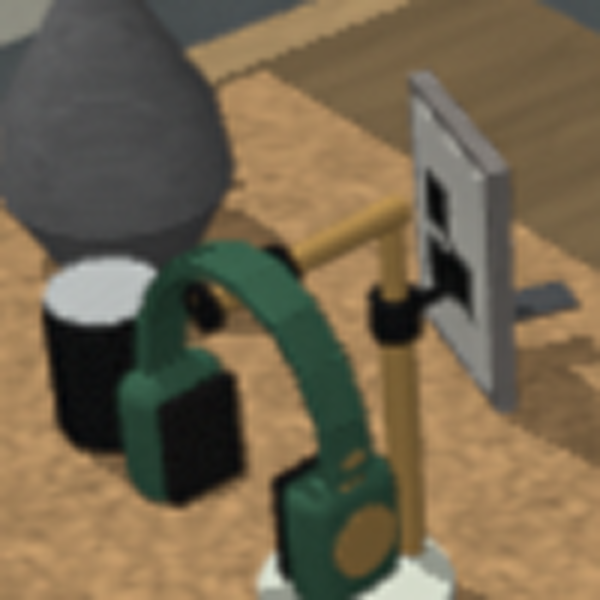

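View pics/t8.png

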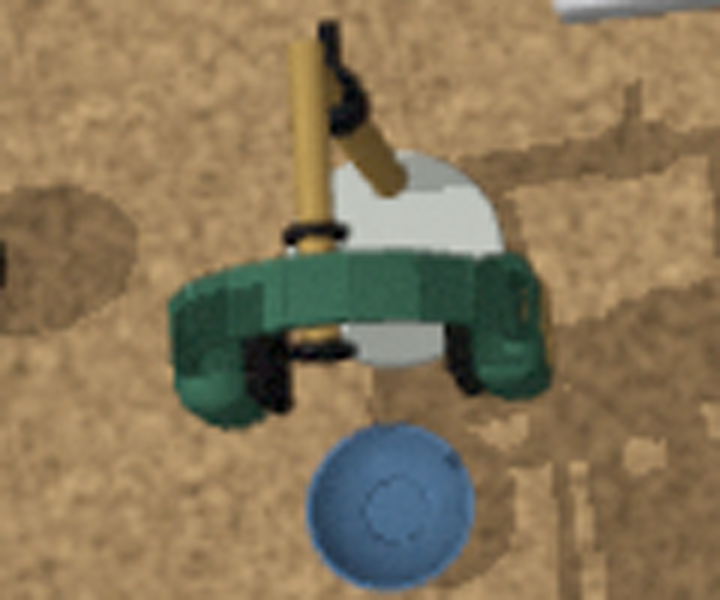

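View pics/side8.png

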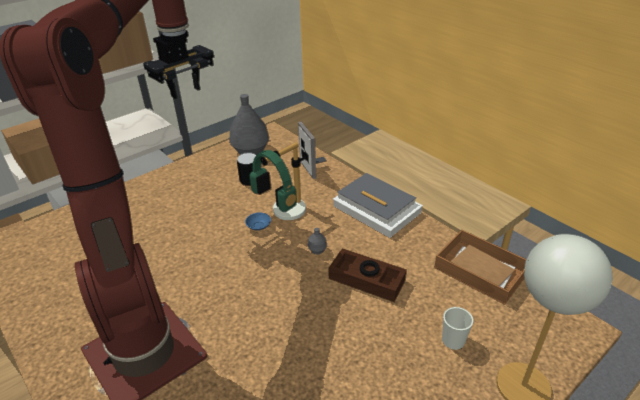

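Run:
```python
from h import *
O=np.array([.5589,.207,.2425])
for y0 in (0,):
  for y,z in((-70,-48),(-57,-21),(-37,-1),(-13,10),(13,10),(37,-1),(57,-21)):
    t=proj("top",fr(O,SY,[(-.015,y/1e3,z/1e3),(.015,y/1e3,z/1e3)]));s=proj("side",fr(O,SY,[(-.015,y/1e3,z/1e3),(.015,y/1e3,z/1e3)]))
    print(y,np.round((t-[190,170])*6+2.5).astype(int).tolist(),np.round((s-[230,110])*6+2.5).astype(int).tolist())
k=lambda u,v:(190+(u-2.5)/6,170+(v-2.5)/6)
W=plane("top",[k(276,322),k(268,262),k(348,322),k(348,252),k(418,322),k(420,252)],.2525)
print(np.round(W,4))
s=lambda u,v:(230+(u-2.5)/6,110+(v-2.5)/6)
a=np.radians(SY);ex=np.array([np.cos(a),np.sin(a),0]);ey=np.array([-np.sin(a),np.cos(a),0])
o,d=ray("side",s(365,541));d=d[0];X=o+d*((O-o)@ex/(d@ex));print("disc",(X-O)@ey,X[2]-O[2])
```

```text
-70 [[504, 331], [499, 263]] [[318, 425], [363, 400]]
-57 [[466, 323], [461, 254]] [[297, 370], [342, 345]]
-37 [[411, 319], [407, 249]] [[267, 320], [313, 296]]
-13 [[349, 320], [344, 249]] [[234, 283], [280, 260]]
13 [[286, 327], [282, 255]] [[200, 264], [246, 241]]
37 [[233, 337], [229, 266]] [[171, 265], [217, 242]]
57 [[196, 350], [192, 280]] [[150, 284], [195, 261]]
[[0.5449 0.2228 0.2525]
 [0.5701 0.2267 0.2525]
 [0.5443 0.1933 0.2525]
 [0.5736 0.1937 0.2525]
 [0.5437 0.1645 0.2525]
 [0.573  0.164  0.2525]]
disc -0.082206968448346 -0.12151509088890938
```

Run:
```python
from h import *
a=cv2.imread("pics/top0.png")
b=optics.get_image("top")
for n,(u,v) in dict(dish=(255,255),vase=(326,229),cup=(494,208),candle=(170,210)).items():
    T=a[v-14:v+14,u-14:u+14];R=b[v-24:v+24,u-24:u+24];r=cv2.minMaxLoc(cv2.matchTemplate(R,T,cv2.TM_CCOEFF_NORMED));print(n,round(r[1],2),np.array(r[3])-10)
env.hand_in();print(env.sense()["time_s"])
```

```text
dish 0.98 [0 0]
vase 0.87 [0 0]
cup 1.0 [0 0]
candle 1.0 [0 0]
the job is handed in; nothing more can be done
the job is handed in; nothing more can be done
```

The headphones now hang released on the brass bar, between the two collars, and I handed the job in at about 26 s. `env.hand_in()` gives no verdict, so the results below are my own checks.

**What I did:** I found the dock and stand with the two cameras and gripped the band at `grip_left` with 50 N. I lifted the headphones out, brought them over the bar's free end, and lowered them slowly until they touched. Contact came with the crown's underside at about 242 mm; the cameras had put the bar top at about 243 mm. The force change was about 7 N at touch and about 9.4 N once settled. I eased that off before opening the fingers, then moved straight up and away.

**Last checks:**

| Check | Result | Limit |
|---|---|---|
| Position along the bar | within about 1 mm of the seat's middle | 8 mm |
| Position to the side | about 1 mm off by the ear-cup disc, a few mm by the band seams | 20 mm |
| Upright | within about 1–2° | 11° |
| Band square across the bar | about 4–5° off | 14° |
| Stillness | no visible change between pictures about 1 s apart | – |
| Dish, vase, cup and candle | 0 px shift in the top view | 15 mm |

- **Disagreements:** one picture, taken with the headphones held above the bar, put the crown about 20 mm off to the side. I dismissed that reading because I had picked a point on the band that was not the crown, and the later checks agreed with each other.
- **Weaker checks:** the vase match was only 0.87, probably because shadows had changed. I checked the spare cushion only by eye, and it still lay in its place on the dock.

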